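# Strip the clamped grinding jar

### The arm

A 7-joint arm with a two-finger parallel gripper is mounted at the origin on a cart in front of the work surface, level with it; the furniture and walls round the work are solid. World frame = base frame: x ahead of the robot, y to its left, z up, the work surface at z = 0. Lengths are in m, angles in rad, forces in N, time in s.
With the tool pointing down it reaches from about 0.4 to 0.85 m from the base axis. Payload 10.4 kg.
Tool frame: the origin (TCP) lies between the finger pads; the fingertips stand 11 mm ahead of it and the grasp point (between the pads) lies 8 mm behind it (tip_reach is the distance from the TCP to the fingertips, in m); z points along the fingers, y is the line along which they close (so a half turn about z gives the same grasp; the last joint's range is limited). The gripper opens to 85 mm and grips with 20 to 120 N. Pads are 22 mm wide; open, the fingers measure 114 mm over their backs; the gripper's body (76 mm by 85 mm) begins 54 mm behind the grasp point. The pads swing forward as they close: fully open they stand 13 mm farther back than shut.
Start: joints at [1.276, 0.332, -0.065, 1.46, 0.022, 1.35, -0.088], TCP at [0.168, -0.602, 0.242] pointing down, gripper open.
Joint ranges: [-2.6, 2.6], [-0.5, 2.12], [-1.47, 1.34], [0.16, 2.42], [-1.27, 4.41], [0.06, 2.06], [-2.6, 2.6]. Speed limits (rad/s): [2.22, 2.22, 2.79, 2.79, 3.14, 3.14, 3.14].

### API

Orientations are given as a unit quaternion [x, y, z, w].
In Python, from workcell import * gives the robot as it stands.
- The arm moves only by the shell command python3 -m inch 'ROWS' [OPENING] [FORCE]. ROWS is JSON, a list of rows, each an object with "slide": the shift along the world's x, y, z in m, a list of three; "yaw": the turn about the world's z in rad. A call has 1 to 20 rows; each row is the pose to reach, as a shift and turn from the pose commanded when the call began; what a row does not reach only later rows make up. A row lasts 1/12 s, in which the tool goes at most 41.7 mm and 7.16 degrees, less where a joint would pass 70% of its speed; a pose out of reach is approached as far as the arm can. A call with a gripper value outside its range is refused whole. OPENING is the closure in counts, from 0 (fully open) to 255 (shut), set as the call begins (- or left out, the last holds). The fingers move at their own pace and stop on an object; FORCE is the grip in N (left out, the last holds). Time passes only in rows, so rows that repeat a pose let the fingers close. It gives the time, the measured TCP pose, the force, the opening and the grip force at its end, in the units of the state.
- get_obs(): the state, without advancing time (a new reading comes with each control period).
- camera(name): name is "side" or "top"; returns a dict with "frame" (384x512x3 uint8, red, green, blue), "fx", "fy", "cx", "cy" (pixels), "extrinsics" (4x4, takes a point from world to camera coordinates). Camera axes: x right, y down, z forward; pixel columns grow to the right and rows downward; lengths in m; the calibration is good to about 2 mm. A picture is of the moment at which its call begins. There is no depth.
- hand_in(): hands the job in; it is judged then, once.
The state is a dict: "clock": time; "joint_pos": joint angles; "joint_velocities": joint speeds; "tau": joint torques, N m; "position": TCP position; "ee_rot": TCP orientation; "ft_force": force on the tool from outside, world axes, zero at the start; "torque": the same for the moment, N m; "grip_width": opening from 0.0 (shut) to 1.0 (fully open); "grasp_force": force on a finger pad.
Only numpy, scipy, OpenCV 4.12 (cv2) and the standard library are available. Lean on these libraries where they do the work, as an engineer would, in place of code of your own. Each camera call takes 0.05 s, during which the arm holds its last target. There are 200 camera calls.

### The job

The milling is done and the clamp is slackened: turn the red-handled clamp bar anticlockwise (seen from above) out from under the two hooks of the stand, lift it out and lay it in its white forks. Then take the stack apart from the top, one piece after another: the brass lid plug down in the white dish with the green mat, the open steel jar, which still holds the sample and must stay upright, seated in the round socket of the finned cooling block, and the blue adapter ring over the steel post of the wooden stand. Do not knock over the brown bottle.

Things in the scene. Friction and masses are not known exactly. Their poses are not given: they have to be found in the camera images.
- clamp: Fixed grey stand, base 92 x 196 x 12 mm; origin: centre of underside, long axis y; spigot 34 mm wide, 8 mm high in the middle. Dark posts at y = +-76 mm, hooks 118-130 mm up reach in to y = +-62 mm, 13 mm either side of the long axis, cheeked so that the bar turns only anticlockwise; turned 30 to 90 degrees it lifts out. Between the hooks only fingers closing along x reach jar and adapter.
- bar_grip (a point): Centre of the red handle of the loose clamp bar (250 g): fin 14 (x) x 50 (y) x 26 mm (z). Below it a steel bar 20 (x) x 146 (y) x 12 mm, underside 25 mm below this point; under its middle a pad 28 mm wide reaches 30 mm below. At the start it rests on the lid along the stand's y axis (up to 0.12 rad anticlockwise), ends under the hooks, 3 mm of play above.
- lid_center (a point): Centre of the loose brass lid's disc (120 g): disc 46 mm in diameter, 14 mm high (7 mm above and below this point); under it a black plug 30 mm in diameter, 6 mm high, sits in the jar's mouth with 3 mm of play, not fastened. z up.
- jar_center (a point): Centre of the loose steel jar's body (420 g): 56 mm in diameter, 42 mm high (21 mm above and below this point), open mouth 36 mm; under it a foot 30 mm in diameter, 10 mm high, stands in the adapter's bore. z up.
- adapter_center (a point): Centre of the loose blue adapter ring (160 g): 64 mm outside, 40 mm bore, 30 mm high (15 mm above and below this point). It sits over the stand's spigot. z up.
- rest_seat (a point): Place of the bar: fixed wooden board 66 x 120 x 10 mm with two white forks at y = +-45 mm (14 mm long in y; slot 36 mm wide in x, sides 22 mm high). This point: centred between the forks at the slots' floor, 24 mm above the surface, where the bar's underside will lie. The bar lies along y, handle up, either way round.
- block_seat (a point): Place of the jar: fixed aluminium cooling block, about 102 x 96 x 26 mm with fins on two sides; this point is the centre of its top, in the mouth of a round socket 48 mm in diameter, 13 mm deep, for the jar's foot; the jar's body then stands on the block's top.
- dish_seat (a point): Place of the lid: fixed round white dish, 80 mm in diameter, rim 9 mm high, with a green mat inside (67 mm in diameter). This point is the centre of the mat's top, 5 mm above the surface.
- post_seat (a point): Place of the adapter: fixed round wooden stand 88 mm in diameter, 10 mm high, with an upright steel post 24 mm in diameter, 20 mm high, at its centre. This point is at the foot of the post, on the stand's top, where the ring will lie.
- bottle_center (a point): Middle of a loose brown bottle, 70 mm in diameter, 170 mm high, that stands behind the work. Also behind the work stand tall fixed things to keep the arm clear of: a black computer tower 0.41 m high (front face at world x = 0.52 m, y from -0.19 to 0.02 m), a white oven 0.46 m high (front at x = 0.50 m, y below -0.34 m) and a printer (x over 0.61 m); carry in straight lines in front of them.

How it is judged:
By the outcome, as a careful person would: the job done as asked, in the order asked, and still so for the second after the job is handed in, with the robot touching nothing.
It also fails if it takes over 136 s, if anything falls off the work surface, if the arm or the gripper's body presses on something with over 40 N, if the wrist force passes 120 N, or if a joint passes its speed limit or range.

## Working session

There is one attempt and no reset: what is moved stays moved. The work goes in short steps, Python scripts to look and compute and a shell command to move; the robot and the scene stay as the last step left them, time stands still between calls to the robot, and variables do not carry over. Pictures are saved under pics/ and viewed, at most 14 in all, crops included, and the job is handed in when it is done.

```bash
ls; mkdir -p pics; python3 - <<'E'
from workcell import *
import cv2,numpy as np
o=get_obs();print({k:(np.round(v,3).tolist()) for k,v in o.items()})
for n in("side","top"):
    c=camera(n);cv2.imwrite(f"pics/{n}0.png",c["frame"][:,:,::-1]);print(n,c["fx"],c["fy"],c["cx"],c["cy"]);print(np.round(c["extrinsics"],3).tolist())
E
```

```text
pics
{'clock': 0.0, 'joint_pos': [1.276, 0.333, -0.065, 1.461, 0.022, 1.35, -0.088], 'joint_velocities': [0.001, 0.001, -0.0, -0.0, -0.001, -0.0, 0.0], 'tau': [0.001, -62.545, 0.049, -39.161, 0.016, 0.01, 0.0], 'position': [0.168, -0.602, 0.242], 'ee_rot': [0.991, 0.136, -0.0, -0.001], 'ft_force': [0.482, -0.041, 0.307], 'torque': [-0.008, -0.052, 0.002], 'grasp_force': 0.0, 'grip_width': 0.997}
side 476.81497313406675 476.81497313406675 252.25666054325416 190.14436701562258
[[-0.869, -0.495, 0.009, 0.435], [-0.298, 0.508, -0.808, 0.225], [0.396, -0.705, -0.588, 1.329], [0.0, 0.0, 0.0, 1.0]]
top 402.4024847952726 402.4024847952726 258.90890231201024 190.412403125825
[[-0.029, -0.999, 0.013, 0.026], [-0.994, 0.028, -0.11, 0.536], [0.109, -0.016, -0.994, 1.098], [0.0, 0.0, 0.0, 1.0]]
```

View pics/side0.png

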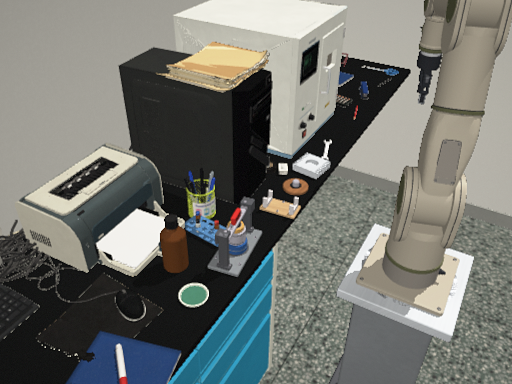

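View pics/top0.png

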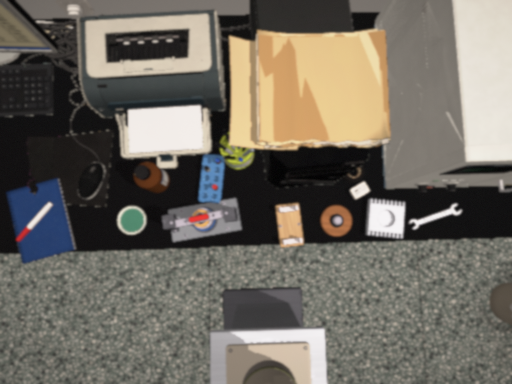

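The side view shows the stand at about (235,240), dish (193,295), forks (282,205), post (295,186) and block (312,165). In the top view: dish (131,220), bottle (152,176), stand (203,219), forks (289,225), post (337,221), block (386,218).

```bash
cat > h.py <<'E'
from workcell import *
import cv2,numpy as np
def ray(c,u,v):
    E=np.array(c["extrinsics"]);R=E[:3,:3];t=E[:3,3]
    d=R.T@np.array([(u-c["cx"])/c["fx"],(v-c["cy"])/c["fy"],1.]);return -R.T@t,d
def onz(c,u,v,z):
    o,d=ray(c,u,v);return o+d*(z-o[2])/d[2]
def proj(c,p):
    E=np.array(c["extrinsics"]);q=E[:3,:3]@np.array(p)+E[:3,3]
    return np.array([c["fx"]*q[0]/q[2]+c["cx"],c["fy"]*q[1]/q[2]+c["cy"]])
def two(c1,p1,c2,p2):
    o1,d1=ray(c1,*p1);o2,d2=ray(c2,*p2)
    A=np.stack([d1,-d2],1);s=np.linalg.lstsq(A,o2-o1,rcond=None)[0]
    a=o1+s[0]*d1;b=o2+s[1]*d2;return (a+b)/2,np.linalg.norm(a-b)
def crop(c,x0,y0,x1,y1,k,name):
    cv2.imwrite("pics/"+name,cv2.resize(c["frame"][y0:y1,x0:x1,::-1],None,fx=k,fy=k,interpolation=cv2.INTER_CUBIC))
def mask(c,lo,hi,roi):
    h=cv2.cvtColor(c["frame"],cv2.COLOR_RGB2HSV);m=cv2.inRange(h,np.array(lo),np.array(hi));r=np.zeros_like(m);x0,y0,x1,y1=roi;r[y0:y1,x0:x1]=m[y0:y1,x0:x1];return r
def big(m):
    cs=cv2.findContours(m,cv2.RETR_EXTERNAL,cv2.CHAIN_APPROX_NONE)[0]
    return max(cs,key=cv2.contourArea) if cs else None
E
python3 - <<'E'
from h import *
t=camera("top");s=camera("side")
a=cv2.resize(t["frame"][160:255,110:250],(560*10//7,0) if 0 else (700,475)[:2],interpolation=cv2.INTER_CUBIC)
crop(t,160,190,250,250,8,"t1.png");crop(t,260,190,420,255,5,"t2.png");crop(s,160,130,340,310,3.3,"s1.png")
E
```

```text
(no output)
```

View pics/t1.png

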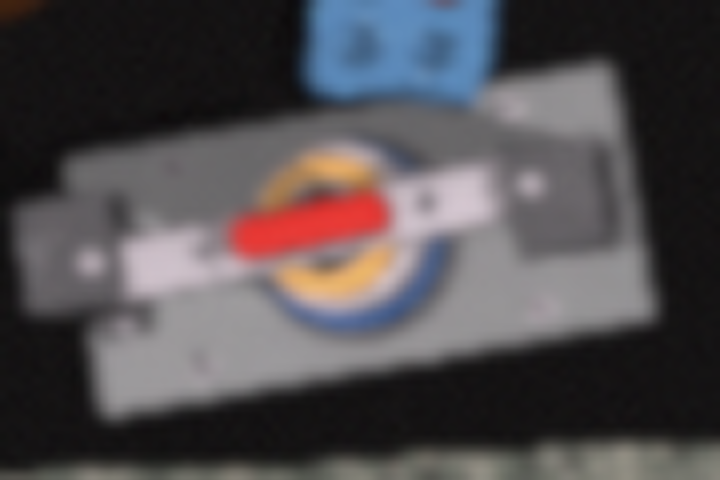

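View pics/t2.png

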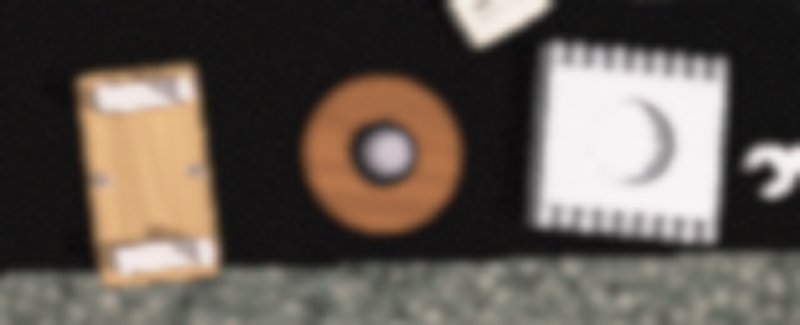

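View pics/s1.png

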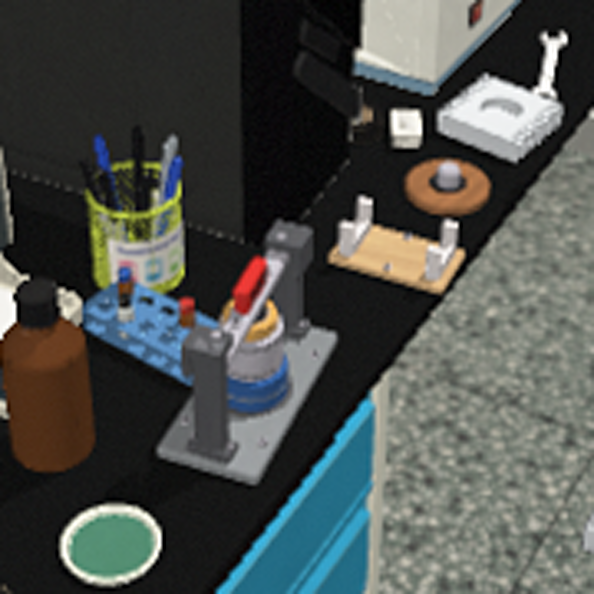

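```bash
python3 - <<'E'
from h import *
t=camera("top");s=camera("side")
def C(pts,k,x0,y0,z): return np.array([onz(t,(x+.5)/k-.5+x0,(y+.5)/k-.5+y0,z) for x,y in pts])
def rect(P):
    c=P.mean(0);l=((P[1]-P[0])+(P[2]-P[3]))/2;w=((P[3]-P[0])+(P[2]-P[1]))/2
    return c.round(4)[:2],np.linalg.norm(l).round(4),np.arctan2(l[1],l[0]).round(3),np.linalg.norm(w).round(4),np.arctan2(w[1],w[0]).round(3)
print("stand",rect(C([(62,157),(612,62),(660,322),(102,418)],8,160,190,.012)))
print("rest",rect(C([(77,75),(197,62),(220,272),(103,285)],5,260,190,.010)))
print("block",rect(C([(545,42),(728,60),(715,242),(530,228)],5,260,190,.026)))
print("sockctr",C([(637,141)],5,260,190,.026))
m=mask(t,(0,150,120),(8,255,255),(180,205,220,230));c=big(m);r=cv2.minAreaRect(c);print("handle px",r)
b=cv2.boxPoints(r);P=np.array([onz(t,u,v,.141) for u,v in b]);print("handle",rect(P))
ms=mask(s,(0,150,90),(8,255,255),(225,200,245,228));cs=big(ms);M=cv2.moments(cs);print("tri handle",two(t,r[0],s,(M['m10']/M['m00'],M['m01']/M['m00'])))
for n,lo,hi,roi,z in [("mat",(50,60,60),(90,255,255),(105,195,160,245),.005),("post stand",(5,110,90),(20,255,255),(315,200,358,242),.01),("white rim",(0,0,150),(180,60,255),(105,195,160,245),.009)]:
    c=big(mask(t,lo,hi,roi));e=cv2.fitEllipse(c);print(n,onz(t,*e[0],z).round(4),np.array(e[1])/402*1.09)
c=big(mask(t,(0,0,110),(180,60,255),(325,210,350,232)));e=cv2.fitEllipse(c);print("post",onz(t,*e[0],.03))
for n,lo,hi,roi,z in [("mat",(50,60,60),(90,255,255),(170,270,215,315),.005),("post stand",(3,90,60),(20,255,255),(275,170,312,202),.01)]:
    c=big(mask(s,lo,hi,roi));e=cv2.fitEllipse(c);print("side",n,onz(s,*e[0],z).round(4),cv2.contourArea(c))
c=big(mask(t,(3,120,40),(20,255,200),(125,150,175,195)));print("bottle px",cv2.minAreaRect(c))
E
```

```text
stand (array([0.46  , 0.1661]), np.float64(0.1972), np.float64(-1.428), np.float64(0.0931), np.float64(-2.989))
rest (array([ 0.4399, -0.073 ]), np.float64(0.0675), np.float64(-1.491), np.float64(0.119), np.float64(-3.062))
block (array([ 0.4487, -0.3413]), np.float64(0.1035), np.float64(-1.686), np.float64(0.1035), np.float64(3.002))
sockctr [[ 0.44948399 -0.3455286   0.026     ]]
handle px ((198.09616088867188, 217.4807586669922), (4.902903079986572, 18.43491554260254), 78.69007110595703)
handle (array([0.4601, 0.1664]), np.float64(0.0458), np.float64(-1.401), np.float64(0.0123), np.float64(-2.957))
tri handle (array([0.46105948, 0.16851931, 0.1270784 ]), np.float64(0.0007792720229865284))
mat [0.465  0.3721 0.005 ] [0.05507767 0.05685207]
post stand [ 0.4468 -0.2054  0.01  ] [0.08241968 0.08419114]
white rim [0.4652 0.3727 0.009 ] [0.0745152  0.07577441]
post [ 0.44726095 -0.20593863  0.03      ]
side mat [0.464 0.375 0.005] 333.5
side post stand [ 0.4425 -0.1954  0.01  ] 247.0
bottle px ((148.72254943847656, 178.5623321533203), (35.68012237548828, 27.291208267211914), 60.64224624633789)
```

```bash
python3 -m inch '[{"slide":[0.04,0.06,0.02],"yaw":0.1},{"slide":[0.07,0.1,0.02],"yaw":0.2},{"slide":[0.1,0.14,0.02],"yaw":0.3},{"slide":[0.12,0.17,0.02],"yaw":0.4},{"slide":[0.14,0.2,0.02],"yaw":0.5},{"slide":[0.16,0.23,0.02],"yaw":0.6},{"slide":[0.18,0.26,0.02],"yaw":0.7},{"slide":[0.2,0.29,0.02],"yaw":0.8},{"slide":[0.22,0.32,0.02],"yaw":0.9},{"slide":[0.23,0.35,0.02],"yaw":1.0},{"slide":[0.235,0.38,0.02],"yaw":1.1},{"slide":[0.24,0.41,0.02],"yaw":1.2},{"slide":[0.245,0.44,0.02],"yaw":1.3},{"slide":[0.25,0.47,0.02],"yaw":1.4},{"slide":[0.25,0.50,0.02],"yaw":1.473},{"slide":[0.26,0.53,0.02],"yaw":1.473},{"slide":[0.26,0.56,0.02],"yaw":1.473},{"slide":[0.27,0.59,0.02],"yaw":1.473},{"slide":[0.27,0.62,0.02],"yaw":1.473},{"slide":[0.27,0.64,0.02],"yaw":1.473}]' 0 40
```

```text
clock: 1.97
position: [0.4377, 0.041, 0.2626]
ee_rot: [0.642, 0.767, 0.0, 0.0]
ft_force: [-0.8, 0.4, 0.1]
grip_width: 1.002
grasp_force: 0.0
```

```bash
python3 -m inch '[{"slide":[0.006,0.035,0],"yaw":0},{"slide":[0.012,0.07,0],"yaw":0},{"slide":[0.018,0.105,0],"yaw":0},{"slide":[0.022,0.129,0],"yaw":0},{"slide":[0.022,0.129,-0.04],"yaw":0},{"slide":[0.022,0.129,-0.08],"yaw":0},{"slide":[0.022,0.129,-0.1],"yaw":0},{"slide":[0.022,0.129,-0.11],"yaw":0},{"slide":[0.022,0.129,-0.11],"yaw":0},{"slide":[0.022,0.129,-0.11],"yaw":0},{"slide":[0.022,0.129,-0.11],"yaw":0}]' 120
python3 - <<'E'
from h import *
o=get_obs();print(o["position"],o["joint_pos"])
t=camera("top");s=camera("side");crop(s,195,170,285,280,5,"s2.png")
E
```

```text
clock: 2.88
position: [0.4608, 0.1673, 0.1541]
ee_rot: [0.643, 0.766, 0.001, 0.001]
ft_force: [-0.4, -0.6, -0.4]
grip_width: 0.534
grasp_force: 0.0
[0.46080797 0.16733239 0.1540529 ] [ 0.42256658  0.21643131 -0.94126679  1.8832841   0.1935678   1.13431065
 -0.4158376 ]
```

View pics/s2.png

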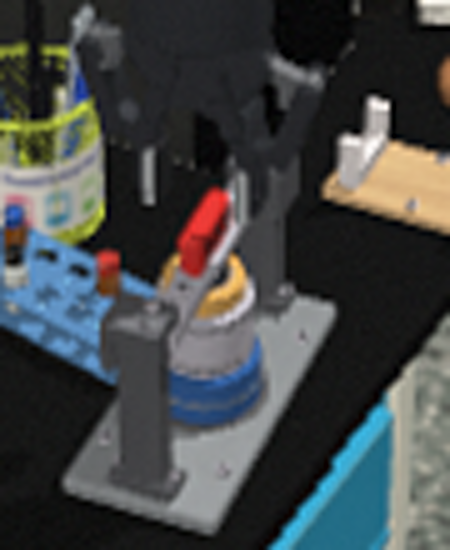

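The fingers straddle the red handle (crop 205,225), pads at (148,180) and (238,190). I'll go down and close.

```bash
python3 -m inch '[{"slide":[0,0,-0.012],"yaw":0},{"slide":[0,0,-0.024],"yaw":0},{"slide":[0,0,-0.024],"yaw":0},{"slide":[0,0,-0.024],"yaw":0},{"slide":[0,0,-0.024],"yaw":0}]' 120
python3 -m inch '[{"slide":[0,0,0],"yaw":0},{"slide":[0,0,0],"yaw":0},{"slide":[0,0,0],"yaw":0},{"slide":[0,0,0],"yaw":0},{"slide":[0,0,0],"yaw":0},{"slide":[0,0,0],"yaw":0},{"slide":[0,0,0],"yaw":0},{"slide":[0,0,0],"yaw":0}]' 255 50
```

```text
clock: 3.4
position: [0.4597, 0.167, 0.1283]
ee_rot: [0.643, 0.766, -0.0, -0.0]
ft_force: [-0.6, 0.5, 0.4]
grip_width: 0.53
grasp_force: 0.0
clock: 4.07
position: [0.46, 0.167, 0.1286]
ee_rot: [0.643, 0.766, 0.0, 0.0]
ft_force: [-2.1, -1.3, 5.6]
grip_width: 0.153
grasp_force: 52.4
```

```bash
python3 -m inch '[{"slide":[0,0,0.0015],"yaw":0},{"slide":[0,0,0.0015],"yaw":0},{"slide":[0,0,0.0015],"yaw":0.04},{"slide":[0,0,0.0015],"yaw":0.08},{"slide":[0,0,0.0015],"yaw":0.12},{"slide":[0,0,0.0015],"yaw":0.16},{"slide":[0,0,0.0015],"yaw":0.2}]'
python3 -m inch '[{"slide":[0,0,0],"yaw":0.06},{"slide":[0,0,0],"yaw":0.12},{"slide":[0,0,0],"yaw":0.18},{"slide":[0,0,0],"yaw":0.24},{"slide":[0,0,0],"yaw":0.3},{"slide":[0,0,0],"yaw":0.36},{"slide":[0,0,0],"yaw":0.42},{"slide":[0,0,0],"yaw":0.48},{"slide":[0,0,0],"yaw":0.48}]'
```

```text
clock: 4.65
position: [0.4596, 0.1667, 0.1295]
ee_rot: [0.563, 0.827, -0.0, -0.0]
ft_force: [-0.1, -0.3, -2.0]
grip_width: 0.155
grasp_force: 51.4
clock: 5.4
position: [0.4596, 0.1667, 0.1295]
ee_rot: [0.35, 0.937, -0.0, -0.0]
ft_force: [-0.6, -0.5, -3.0]
grip_width: 0.148
grasp_force: 51.4
```

```bash
python3 -m inch '[{"slide":[0,0,0],"yaw":0.1},{"slide":[0,0,0],"yaw":0.2},{"slide":[0,0,0],"yaw":0.3},{"slide":[0,0,0],"yaw":0.4},{"slide":[0,0,0.01],"yaw":0.4},{"slide":[0,0,0.03],"yaw":0.5},{"slide":[0,0,0.06],"yaw":0.6},{"slide":[0,0,0.09],"yaw":0.7},{"slide":[0,0,0.12],"yaw":0.8},{"slide":[0,0,0.12],"yaw":0.8},{"slide":[0,0,0.12],"yaw":0.8}]'
python3 -m inch '[{"slide":[-0.02,-0.03,0],"yaw":0},{"slide":[-0.035,-0.06,0],"yaw":0},{"slide":[-0.035,-0.09,0],"yaw":0},{"slide":[-0.035,-0.12,0],"yaw":0},{"slide":[-0.035,-0.15,0],"yaw":0},{"slide":[-0.035,-0.18,0],"yaw":0},{"slide":[-0.035,-0.21,0],"yaw":0},{"slide":[-0.035,-0.24,0],"yaw":0},{"slide":[-0.035,-0.24,0],"yaw":0},{"slide":[-0.035,-0.24,0],"yaw":0}]'
python3 - <<'E'
from h import *
o=get_obs();print(o["position"],o["joint_pos"])
t=camera("top");s=camera("side");crop(s,225,110,335,240,4.6,"s3.png");crop(t,150,160,320,260,4,"t3.png")
E
```

```text
clock: 6.32
position: [0.4605, 0.1672, 0.2513]
ee_rot: [-0.039, 0.999, -0.0, 0.001]
ft_force: [-0.1, -0.4, -2.3]
grip_width: 0.15
grasp_force: 51.5
clock: 7.15
position: [0.4239, -0.0743, 0.2487]
ee_rot: [-0.038, 0.999, 0.001, -0.001]
ft_force: [0.7, 0.4, -3.0]
grip_width: 0.155
grasp_force: 51.3
[ 0.4239346  -0.07430454  0.24872482] [ 1.14014774 -0.09870018 -0.98929951  1.88547651 -0.08681307  1.31331206
  1.82218556]
```

View pics/s3.png

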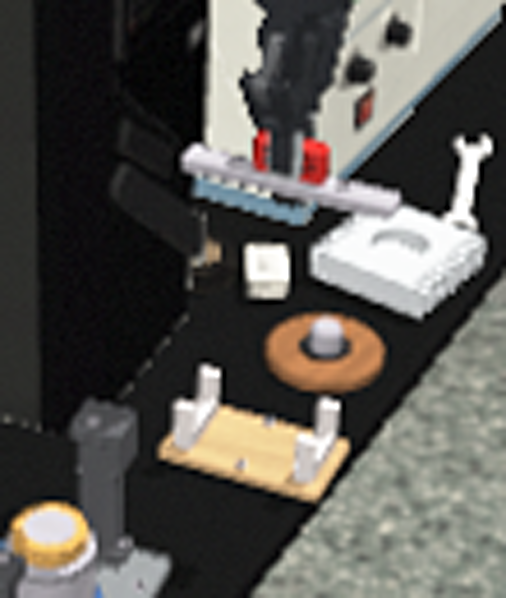

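View pics/t3.png

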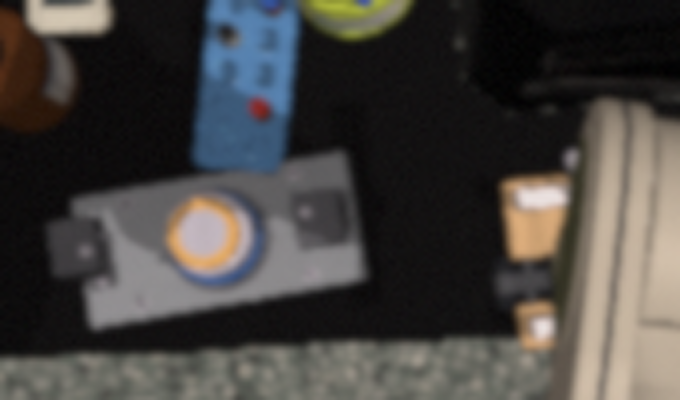

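```bash
python3 - <<'E'
from h import *
s=camera("side")
f=lambda x,y,z:onz(s,(x+.5)/4.6-.5+225,(y+.5)/4.6-.5+110,z).round(4)
P=np.array([f(*p,.01) for p in [(160,455),(320,497),(350,440),(215,405)]]);print(P,P.mean(0))
print("bar ends",f(192,150,.236),f(398,195,.236))
E
```

```text
[[ 0.4885 -0.0251  0.01  ]
 [ 0.3717 -0.0398  0.01  ]
 [ 0.3809 -0.1079  0.01  ]
 [ 0.4825 -0.0961  0.01  ]] [ 0.4309   -0.067225  0.01    ]
bar ends [ 0.4905 -0.0634  0.236 ] [ 0.3517 -0.0803  0.236 ]
```

```bash
python3 -m inch '[{"slide":[0.006,0.002,0],"yaw":0},{"slide":[0.012,0.0025,-0.03],"yaw":0},{"slide":[0.012,0.0025,-0.06],"yaw":0},{"slide":[0.012,0.0025,-0.09],"yaw":0},{"slide":[0.012,0.0025,-0.12],"yaw":0},{"slide":[0.012,0.0025,-0.15],"yaw":0},{"slide":[0.012,0.0025,-0.166],"yaw":0},{"slide":[0.012,0.0025,-0.166],"yaw":0},{"slide":[0.012,0.0025,-0.166],"yaw":0}]'
python3 - <<'E'
from h import *
t=camera("top");s=camera("side");crop(s,245,170,315,230,8,"s4.png")
E
```

```text
clock: 8.05
position: [0.437, -0.0694, 0.0839]
ee_rot: [-0.042, 0.999, 0.001, -0.0]
ft_force: [-0.7, -0.3, -1.3]
grip_width: 0.149
grasp_force: 51.2
```

View pics/s4.png

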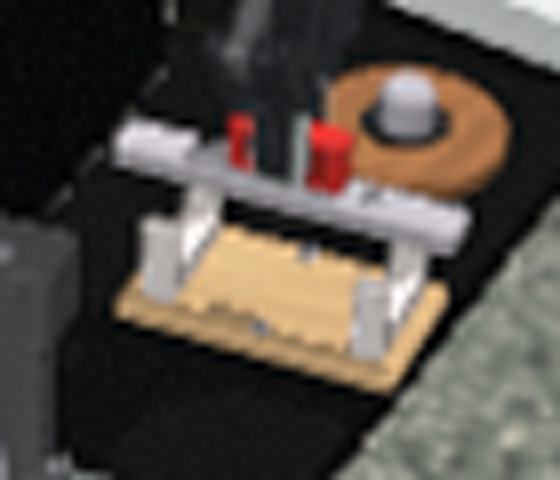

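```bash
python3 - <<'E'
from h import *
s=camera("side")
f=lambda x,y,z:onz(s,(x+.5)/8-.5+245,(y+.5)/8-.5+170,z).round(4)
print("prong bases",[f(*p,.01) for p in [(145,295),(180,302),(355,350),(388,360)]])
print("board",[f(*p,.01) for p in [(118,308),(392,382),(448,290)]])
print("near prong tops",[[f(*p,z) for p in [(357,275),(388,284)]] for z in(.032,.046)])
o=get_obs();T=o["position"];print(T)
print("bar top ends left/near corners",[f(*p,T[2]-.013) for p in [(118,150),(112,158),(445,240),(470,210)]])
E
```

```text
prong bases [array([ 0.4846, -0.04  ,  0.01  ]), array([ 0.4702, -0.0431,  0.01  ]), array([ 0.3955, -0.051 ,  0.01  ]), array([ 0.3814, -0.052 ,  0.01  ])]
board [array([ 0.4899, -0.0271,  0.01  ]), array([ 0.3741, -0.0404,  0.01  ]), array([ 0.38 , -0.105,  0.01 ])]
near prong tops [[array([ 0.4048, -0.0691,  0.032 ]), array([ 0.3916, -0.07  ,  0.032 ])], [array([ 0.3975, -0.0524,  0.046 ]), array([ 0.3844, -0.0533,  0.046 ])]]
[ 0.43805882 -0.07049452  0.08533024]
bar top ends left/near corners [array([ 0.5017, -0.0461,  0.0723]), array([ 0.5011, -0.0401,  0.0723]), array([ 0.3641, -0.058 ,  0.0723]), array([ 0.3639, -0.0806,  0.0723])]
```

```bash
python3 -m inch '[{"slide":[-0.001,-0.0035,0],"yaw":0},{"slide":[-0.001,-0.0035,-0.008],"yaw":0},{"slide":[-0.001,-0.0035,-0.016],"yaw":0},{"slide":[-0.001,-0.0035,-0.022],"yaw":0},{"slide":[-0.001,-0.0035,-0.028],"yaw":0},{"slide":[-0.001,-0.0035,-0.03],"yaw":0},{"slide":[-0.001,-0.0035,-0.032],"yaw":0},{"slide":[-0.001,-0.0035,-0.033],"yaw":0},{"slide":[-0.001,-0.0035,-0.0335],"yaw":0},{"slide":[-0.001,-0.0035,-0.0335],"yaw":0},{"slide":[-0.001,-0.0035,-0.0335],"yaw":0}]'
```

```text
clock: 9.12
position: [0.436, -0.0741, 0.0505]
ee_rot: [-0.042, 0.999, -0.0, 0.0]
ft_force: [-0.2, -0.5, -2.2]
grip_width: 0.152
grasp_force: 51.4
```

```bash
python3 -m inch '[{"slide":[0,0,-0.001],"yaw":0},{"slide":[0,0,-0.001],"yaw":0},{"slide":[0,0,-0.001],"yaw":0}]'
python3 -m inch '[{"slide":[0,0,0],"yaw":0},{"slide":[0,0,0],"yaw":0},{"slide":[0,0,0],"yaw":0},{"slide":[0,0,0],"yaw":0},{"slide":[0,0,0.02],"yaw":0},{"slide":[0,0,0.04],"yaw":0},{"slide":[0,0,0.08],"yaw":0},{"slide":[0,0,0.12],"yaw":0},{"slide":[0,0,0.16],"yaw":0},{"slide":[0,0,0.2],"yaw":0},{"slide":[0,0,0.2],"yaw":0}]' 150
```

```text
clock: 9.37
position: [0.4361, -0.0742, 0.0497]
ee_rot: [-0.042, 0.999, -0.0, 0.0]
ft_force: [-1.3, -0.5, 3.6]
grip_width: 0.154
grasp_force: 52.0
clock: 10.28
position: [0.4389, -0.0741, 0.2561]
ee_rot: [-0.042, 0.999, -0.002, 0.004]
ft_force: [1.5, -0.5, -0.5]
grip_width: 0.414
grasp_force: 0.0
```

```bash
python3 -m inch '[{"slide":[-0.02,0.02,0],"yaw":-0.1},{"slide":[-0.02,0.04,0],"yaw":-0.2},{"slide":[-0.02,0.06,0],"yaw":-0.3},{"slide":[-0.02,0.08,0],"yaw":-0.4},{"slide":[-0.01,0.1,0],"yaw":-0.5},{"slide":[-0.01,0.11,0],"yaw":-0.6},{"slide":[0,0.12,0],"yaw":-0.7},{"slide":[0,0.13,0],"yaw":-0.8},{"slide":[0,0.13,0],"yaw":-0.9},{"slide":[0,0.13,0],"yaw":-1.0},{"slide":[0,0.13,0],"yaw":-1.1},{"slide":[0,0.13,0],"yaw":-1.2},{"slide":[0,0.13,0],"yaw":-1.3},{"slide":[0,0.13,0],"yaw":-1.4},{"slide":[0,0.13,0],"yaw":-1.507},{"slide":[0,0.13,0],"yaw":-1.507},{"slide":[0,0.13,0],"yaw":-1.507}]' 0
python3 - <<'E'
from h import *
t=camera("top");s=camera("side")
m=mask(t,(10,90,120),(35,255,255),(185,200,222,240));c=cv2.convexHull(big(m));e=cv2.fitEllipse(c);print("lid top",e,onz(t,*e[0],.096))
m=mask(t,(95,90,40),(130,255,255),(190,205,222,240));c=big(m);print("blue",cv2.minAreaRect(c))
ms=mask(s,(10,90,100),(35,255,255),(222,205,262,245));c=cv2.convexHull(big(ms));e2=cv2.fitEllipse(c);print(e2,onz(s,*e2[0],.094),two(t,e[0],s,e2[0]))
crop(t,180,195,310,260,6,"t5.png");crop(s,215,180,305,285,5,"s5.png")
E
```

```text
clock: 11.7
position: [0.4358, 0.0557, 0.2492]
ee_rot: [0.652, 0.758, -0.001, 0.001]
ft_force: [-0.2, 0.7, -0.4]
grip_width: 0.999
grasp_force: 0.0
lid top ((193.09524536132812, 216.95237731933594), (2.505829334259033, 10.113065719604492), 1.907037377357483) [0.46391394 0.1855958  0.096     ]Traceback (most recent call last):
  File "<stdin>", line 4, in <module>
cv2.error: OpenCV(4.12.0) /io/opencv/modules/imgproc/src/convhull.cpp:143: error: (-215:Assertion failed) total >= 0 && (depth == CV_32F || depth == CV_32S) in function 'convexHull'
```

```bash
python3 - <<'E'
from h import *
t=camera("top");s=camera("side")
im=cv2.imread("pics/t3.png");h=cv2.cvtColor(im,cv2.COLOR_BGR2HSV)
m=cv2.inRange(h,(10,90,120),(35,255,255));m[:180]=0;m[300:]=0;m[:,:150]=0;m[:,260:]=0
c=cv2.convexHull(big(m));e=cv2.fitEllipse(c);p=((e[0][0]+.5)/4-.5+150,(e[0][1]+.5)/4-.5+160);print(p,e[1],onz(t,*p,.094))
m=cv2.inRange(h,(100,100,40),(130,255,255));m[:186]=0;m[300:]=0;m[:,:150]=0;m[:,270:]=0
c=cv2.convexHull(big(m));x,y,w,hh=cv2.boundingRect(c);print("blue bbox",x,y,w,hh)
ms=mask(s,(10,90,100),(35,255,255),(215,205,262,245));c=big(ms);print(c is None or cv2.minAreaRect(c))
crop(s,210,180,305,275,6,"s5.png")
E
```

```text
(200.33938217163086, 217.9142189025879) (69.99840545654297, 71.71499633789062) [0.46095935 0.16702402 0.094     ]
blue bbox 207 250 51 33
((235.0, 226.0), (14.0, 16.0), 90.0)
```

View pics/s5.png

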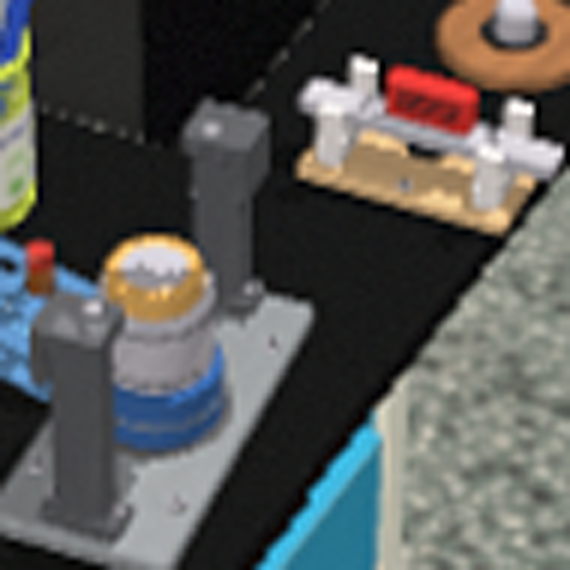

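```bash
python3 -m inch '[{"slide":[0.008,0.035,0],"yaw":0},{"slide":[0.016,0.07,0],"yaw":0},{"slide":[0.025,0.111,0],"yaw":0},{"slide":[0.025,0.111,-0.03],"yaw":0},{"slide":[0.025,0.111,-0.06],"yaw":0},{"slide":[0.025,0.111,-0.09],"yaw":0},{"slide":[0.025,0.111,-0.12],"yaw":0},{"slide":[0.025,0.111,-0.14],"yaw":0},{"slide":[0.025,0.111,-0.14],"yaw":0},{"slide":[0.025,0.111,-0.14],"yaw":0}]' 0
```

```text
clock: 12.73
position: [0.3963, 0.1439, 0.1553]
ee_rot: [0.653, 0.757, 0.013, 0.007]
ft_force: [0.8, 0.3, 0.6]
grip_width: 0.998
grasp_force: 0.0
```

```bash
python3 -m inch '[{"slide":[0,0,0],"yaw":0}]'
python3 -c "
from h import *
o=get_obs();print(o['position'],o['joint_pos'].round(3),o['joint_velocities'].round(3))"
```

```text
clock: 12.82
position: [0.3968, 0.144, 0.1558]
ee_rot: [0.653, 0.757, 0.014, 0.007]
ft_force: [0.4, 0.1, 0.5]
grip_width: 1.0
grasp_force: 0.0
[0.39677126 0.14395776 0.15582615] [ 1.338 -0.499 -1.468  2.046 -0.549  1.177  0.246] [ 0.011 -0.003  0.003 -0.034  0.005  0.014 -0.007]
```

```bash
python3 -m inch '[{"slide":[0,-0.02,0.03],"yaw":0},{"slide":[0,-0.04,0.06],"yaw":0},{"slide":[0.01,-0.07,0.09],"yaw":0},{"slide":[0.02,-0.1,0.1],"yaw":0},{"slide":[0.03,-0.13,0.1],"yaw":0},{"slide":[0.035,-0.16,0.1],"yaw":0},{"slide":[0.035,-0.19,0.1],"yaw":0},{"slide":[0.035,-0.22,0.1],"yaw":0},{"slide":[0.035,-0.22,0.1],"yaw":0}]'
python3 -c "
from h import *
o=get_obs();print(o['joint_pos'].round(3))"
python3 -m inch '[{"slide":[0,0,0],"yaw":0.1},{"slide":[0,0,0],"yaw":0.2},{"slide":[0,0,0],"yaw":0.3},{"slide":[0,0,0],"yaw":0.4},{"slide":[0,0,0],"yaw":0.5},{"slide":[0,0,0],"yaw":0.6},{"slide":[0,0,0],"yaw":0.7},{"slide":[0,0,0],"yaw":0.8},{"slide":[0,0,0],"yaw":0.9},{"slide":[0,0,0],"yaw":1.0},{"slide":[0,0,0],"yaw":1.1},{"slide":[0,0,0],"yaw":1.2},{"slide":[0,0,0],"yaw":1.3},{"slide":[0,0,0],"yaw":1.4},{"slide":[0,0,0],"yaw":1.5},{"slide":[0,0,0],"yaw":1.5}]'
python3 -c "
from h import *
o=get_obs();print(o['joint_pos'].round(3))"
```

```text
clock: 13.57
position: [0.4318, -0.0825, 0.2569]
ee_rot: [0.656, 0.754, 0.015, 0.008]
ft_force: [0.2, -0.1, 0.5]
grip_width: 1.002
grasp_force: 0.0
[ 1.544 -0.198 -1.272  1.868 -0.216  1.311  0.468]
clock: 14.9
position: [0.4327, -0.0765, 0.2567]
ee_rot: [-0.04, 0.999, 0.015, -0.003]
ft_force: [0.5, -0.2, 0.1]
grip_width: 0.999
grasp_force: 0.0
[ 1.31  -0.065 -1.144  1.843 -0.09   1.339  1.839]
```

```bash
python3 -m inch '[{"slide":[0,0.03,0],"yaw":0},{"slide":[0.0,0.06,0],"yaw":0},{"slide":[0.01,0.09,0],"yaw":0},{"slide":[0.02,0.12,0],"yaw":0},{"slide":[0.03,0.15,0],"yaw":0},{"slide":[0.03,0.18,0],"yaw":0},{"slide":[0.03,0.21,0],"yaw":0},{"slide":[0.03,0.24,0],"yaw":0},{"slide":[0.03,0.24,0],"yaw":0}]'
python3 -c "
from h import *
o=get_obs();print(o['joint_pos'].round(3))"
python3 -m inch '[{"slide":[0,0,0],"yaw":-0.1},{"slide":[0,0,0],"yaw":-0.2},{"slide":[0,0,0],"yaw":-0.3},{"slide":[0,0,0],"yaw":-0.4},{"slide":[0,0,0],"yaw":-0.5},{"slide":[0,0,0],"yaw":-0.6},{"slide":[0,0,0],"yaw":-0.7},{"slide":[0,0,0],"yaw":-0.8},{"slide":[0,0,0],"yaw":-0.9},{"slide":[0,0,0],"yaw":-1.0},{"slide":[0,0,0],"yaw":-1.1},{"slide":[0,0,0],"yaw":-1.2},{"slide":[0,0,0],"yaw":-1.3},{"slide":[0,0,0],"yaw":-1.4},{"slide":[0,0,0],"yaw":-1.5},{"slide":[0,0,0],"yaw":-1.5}]'
python3 -c "
from h import *
o=get_obs();print(o['joint_pos'].round(3))"
```

```text
clock: 15.65
position: [0.4606, 0.1709, 0.2567]
ee_rot: [-0.041, 0.999, 0.017, -0.004]
ft_force: [-1.0, 1.2, 1.3]
grip_width: 1.002
grasp_force: 0.0
[ 0.815  0.231 -1.368  1.737  0.197  1.351  1.064]
clock: 16.98
position: [0.4624, 0.1636, 0.2565]
ee_rot: [0.656, 0.754, 0.014, 0.008]
ft_force: [-0.5, 1.0, 0.6]
grip_width: 0.998
grasp_force: 0.0
[ 0.675  0.103 -1.151  1.764  0.102  1.305 -0.359]
```

```bash
python3 -m inch '[{"slide":[-0.001,0.003,-0.02],"yaw":0},{"slide":[-0.001,0.003,-0.05],"yaw":0},{"slide":[-0.001,0.003,-0.08],"yaw":0},{"slide":[-0.001,0.003,-0.11],"yaw":0},{"slide":[-0.001,0.003,-0.135],"yaw":0},{"slide":[-0.001,0.003,-0.145],"yaw":0},{"slide":[-0.001,0.003,-0.145],"yaw":0},{"slide":[-0.001,0.003,-0.145],"yaw":0}]'
python3 -c "
from h import *
o=get_obs();print(o['joint_pos'].round(3))
s=camera('side');crop(s,200,160,290,270,5,'s6.png')"
```

```text
clock: 17.65
position: [0.4615, 0.1671, 0.1118]
ee_rot: [0.653, 0.757, 0.014, 0.007]
ft_force: [0.7, -0.3, 0.3]
grip_width: 0.997
grasp_force: 0.0
[ 0.532  0.309 -1.082  1.944  0.323  1.04  -0.541]
```

View pics/s6.png

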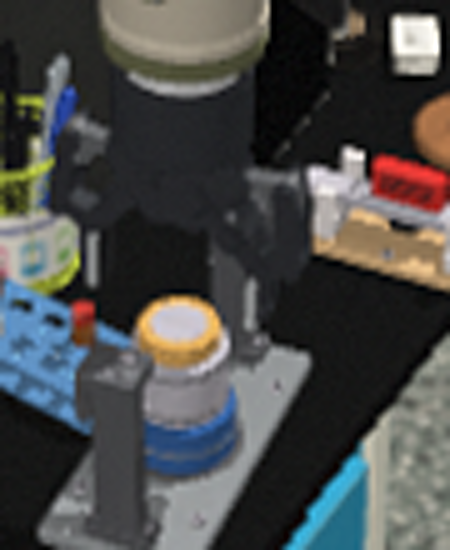

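Fingers (95,260) and (250,300) straddle the lid (180,330). Descend and close.

```bash
python3 -m inch '[{"slide":[0,0,-0.008],"yaw":0},{"slide":[0,0,-0.014],"yaw":0},{"slide":[0,0,-0.014],"yaw":0},{"slide":[0,0,-0.014],"yaw":0}]'
python3 -m inch '[{"slide":[0,0,0],"yaw":0},{"slide":[0,0,0],"yaw":0},{"slide":[0,0,0],"yaw":0},{"slide":[0,0,0],"yaw":0},{"slide":[0,0,0],"yaw":0},{"slide":[0,0,0],"yaw":0},{"slide":[0,0,0],"yaw":0},{"slide":[0,0,0],"yaw":0}]' 255 30
```

```text
clock: 18.03
position: [0.461, 0.1668, 0.0969]
ee_rot: [0.653, 0.757, 0.014, 0.008]
ft_force: [-0.7, -0.8, -0.6]
grip_width: 0.998
grasp_force: 0.0
clock: 18.7
position: [0.4612, 0.1669, 0.0974]
ee_rot: [0.653, 0.757, 0.014, 0.008]
ft_force: [-1.6, -1.1, 5.4]
grip_width: 0.524
grasp_force: 29.8
```

```bash
python3 -m inch '[{"slide":[0,0,0.005],"yaw":0},{"slide":[0,0,0.01],"yaw":0},{"slide":[0,0,0.02],"yaw":0},{"slide":[0,0,0.05],"yaw":0},{"slide":[0,0,0.08],"yaw":0},{"slide":[0,0,0.1],"yaw":0},{"slide":[0,0,0.1],"yaw":0},{"slide":[0,0,0.1],"yaw":0}]'
python3 - <<'E'
from h import *
s=camera("side");t=camera("top")
m=mask(s,(3,80,25),(20,255,220),(155,225,195,275));c=big(m);x,y,w,h=cv2.boundingRect(c);print(x,y,w,h,"base",onz(s,x+w/2,y+h-w*.29,0))
m=mask(t,(3,80,40),(20,255,220),(128,155,175,195));c=big(m);print(cv2.boundingRect(c),cv2.minAreaRect(c))
o=get_obs();print(o["joint_pos"].round(3))
for p in [(.56,.29),(.57,.3)]:
    print(p,[proj(k,(p[0],p[1],z)).round(1) for k in(t,s) for z in(0,.11,.17)])
E
```

```text
clock: 19.37
position: [0.4617, 0.1669, 0.1983]
ee_rot: [0.653, 0.757, 0.014, 0.009]
ft_force: [-0.3, 0.4, -2.1]
grip_width: 0.517
grasp_force: 31.2
160 226 29 48 base [0.57489402 0.31017189 0.        ]
(134, 161, 28, 28) ((146.28001403808594, 174.04000854492188), (24.400001525878906, 27.200000762939453), 53.13010025024414)
[ 0.633  0.181 -1.15   1.85   0.183  1.193 -0.427]
(0.56, 0.29) [array([161.3, 186. ]), array([151.6, 180.8]), array([145.4, 177.6]), array([183.1, 263.1]), array([180. , 233.7]), array([178.1, 216.3])]
(0.57, 0.3) [array([157.8, 182.6]), array([147.7, 177.1]), array([141.3, 173.6]), array([178.1, 264. ]), array([174.7, 234.5]), array([172.7, 217.2])]
```

```bash
python3 -m inch '[{"slide":[-0.005,0.025,0],"yaw":0},{"slide":[-0.01,0.05,0],"yaw":0},{"slide":[-0.01,0.075,0],"yaw":0},{"slide":[-0.01,0.1,0],"yaw":0},{"slide":[-0.01,0.125,0],"yaw":0},{"slide":[-0.005,0.15,0],"yaw":0},{"slide":[0,0.175,0],"yaw":0},{"slide":[0.003,0.195,0],"yaw":0},{"slide":[0.003,0.205,0],"yaw":0},{"slide":[0.003,0.205,-0.03],"yaw":0},{"slide":[0.003,0.205,-0.06],"yaw":0},{"slide":[0.003,0.205,-0.09],"yaw":0},{"slide":[0.003,0.205,-0.11],"yaw":0},{"slide":[0.003,0.205,-0.11],"yaw":0},{"slide":[0.003,0.205,-0.11],"yaw":0}]'
python3 - <<'E'
from h import *
s=camera("side");t=camera("top");o=get_obs();print(o["joint_pos"].round(3),o["position"])
crop(s,150,210,230,310,5.5,"s7.png")
m=mask(s,(10,90,100),(35,255,255),(160,230,225,300));c=big(m);M=cv2.moments(c);x,y,w,h=cv2.boundingRect(c);print(x,y,w,h,onz(s,x+w/2-.5,y+h/2-.5,o["position"][2]-.0064))
E
```

```text
clock: 20.72
position: [0.463, 0.3715, 0.0857]
ee_rot: [0.653, 0.757, 0.012, 0.007]
ft_force: [0.3, 0.1, -0.6]
grip_width: 0.522
grasp_force: 31.2
[ 0.008  0.589 -0.993  1.701  0.56   1.127 -0.999] [0.46420899 0.37249819 0.08806867]
183 267 16 16 [0.46535602 0.37697335 0.08166867]
```

View pics/s7.png

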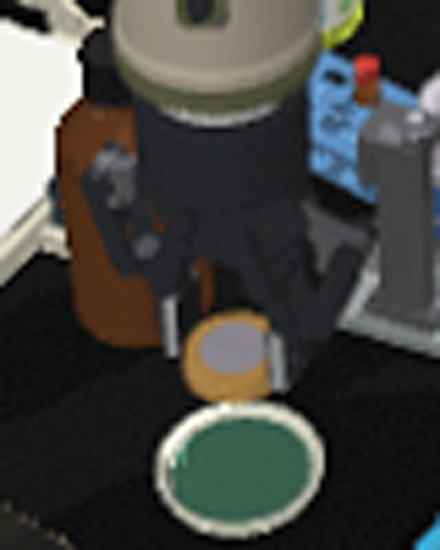

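The lid (crop 230,355) is held above the green mat (240,470), clear of the bottle.

```bash
python3 -m inch '[{"slide":[0,0,-0.02],"yaw":0},{"slide":[0,0,-0.035],"yaw":0},{"slide":[0,0,-0.05],"yaw":0},{"slide":[0,0,-0.058],"yaw":0},{"slide":[0,0,-0.06],"yaw":0},{"slide":[0,0,-0.062],"yaw":0},{"slide":[0,0,-0.062],"yaw":0},{"slide":[0,0,-0.062],"yaw":0}]'
```

```text
clock: 21.48
position: [0.4643, 0.3722, 0.0256]
ee_rot: [0.653, 0.757, 0.014, 0.008]
ft_force: [-0.3, -0.7, -1.2]
grip_width: 0.517
grasp_force: 31.2
```

```bash
python3 -m inch '[{"slide":[0,0,-0.001],"yaw":0},{"slide":[0,0,-0.001],"yaw":0},{"slide":[0,0,-0.001],"yaw":0}]'
python3 -m inch '[{"slide":[0,0,0],"yaw":0},{"slide":[0,0,0],"yaw":0},{"slide":[0,0,0],"yaw":0},{"slide":[0,0,0],"yaw":0},{"slide":[0,0,0.01],"yaw":0},{"slide":[0,0,0.03],"yaw":0},{"slide":[0,0,0.06],"yaw":0},{"slide":[0,0,0.09],"yaw":0},{"slide":[0,0,0.12],"yaw":0},{"slide":[0,0,0.16],"yaw":0},{"slide":[0,0,0.18],"yaw":0},{"slide":[0,0,0.18],"yaw":0}]' 60
python3 - <<'E'
from h import *
s=camera("side");t=camera("top");o=get_obs();print(o["joint_pos"].round(3),o["position"])
m=mask(s,(10,90,100),(35,255,255),(160,250,225,320));c=big(m);x,y,w,h=cv2.boundingRect(c);print(x,y,w,h,onz(s,x+w/2-.5,y+h/2-.5,.018))
m=mask(t,(10,90,120),(35,255,255),(105,195,160,245));c=big(m)
if c is not None: c=cv2.convexHull(c);e=cv2.fitEllipse(c);print(e,onz(t,*e[0],.022))
E
```

```text
clock: 21.73
position: [0.4644, 0.3722, 0.0246]
ee_rot: [0.653, 0.757, 0.014, 0.008]
ft_force: [0.2, 0.3, 1.6]
grip_width: 0.519
grasp_force: 31.4
clock: 22.73
position: [0.465, 0.3738, 0.2098]
ee_rot: [0.653, 0.757, 0.017, 0.008]
ft_force: [0.3, 0.5, 0.9]
grip_width: 0.765
grasp_force: 0.0
[ 0.067  0.473 -1.075  1.582  0.447  1.317 -0.918] [0.4641918  0.37201733 0.20501511]
185 283 18 17 [0.46389269 0.37300926 0.018     ]
((130.24102783203125, 219.43409729003906), (16.745851516723633, 17.75177764892578), 79.84278106689453) [0.46557086 0.37141238 0.022     ]
```

```bash
python3 -m inch '[{"slide":[-0.005,-0.025,0],"yaw":0},{"slide":[-0.01,-0.05,0],"yaw":0},{"slide":[-0.01,-0.075,0],"yaw":0},{"slide":[-0.01,-0.1,0],"yaw":0},{"slide":[-0.01,-0.125,0],"yaw":0},{"slide":[-0.005,-0.15,0],"yaw":0},{"slide":[-0.003,-0.175,0],"yaw":0},{"slide":[-0.003,-0.195,0],"yaw":0},{"slide":[-0.003,-0.205,0],"yaw":0},{"slide":[-0.003,-0.205,-0.03],"yaw":0},{"slide":[-0.003,-0.205,-0.06],"yaw":0},{"slide":[-0.003,-0.205,-0.08],"yaw":0},{"slide":[-0.003,-0.205,-0.08],"yaw":0},{"slide":[-0.003,-0.205,-0.08],"yaw":0}]' 0
python3 - <<'E'
from h import *
s=camera("side");o=get_obs();print(o["joint_pos"].round(3),o["position"])
m=mask(s,(100,110,30),(130,255,255),(225,220,260,262));c=big(m);x,y,w,h=cv2.boundingRect(c);print(x,y,w,h)
for p in [(.461,.167),(.460,.166)]: print(proj(s,(*p,.042)),proj(s,(*p,.012)),proj(s,(*p,.084)))
crop(s,205,175,285,265,6,"s8.png")
E
```

```text
clock: 24.0
position: [0.4599, 0.1668, 0.1231]
ee_rot: [0.653, 0.757, 0.013, 0.006]
ft_force: [0.0, 0.8, 0.4]
grip_width: 1.004
grasp_force: 0.0
[ 0.567  0.299 -1.119  1.932  0.313  1.066 -0.533] [0.46080056 0.1672213  0.12432405]
229 238 18 17
[235.55222627 238.5430701 ] [235.671312   246.26664837] [235.38025192 227.3892793 ]
[236.0309033  238.45904186] [236.14387007 246.18196658] [235.86776661 227.30627329]
```

View pics/s8.png

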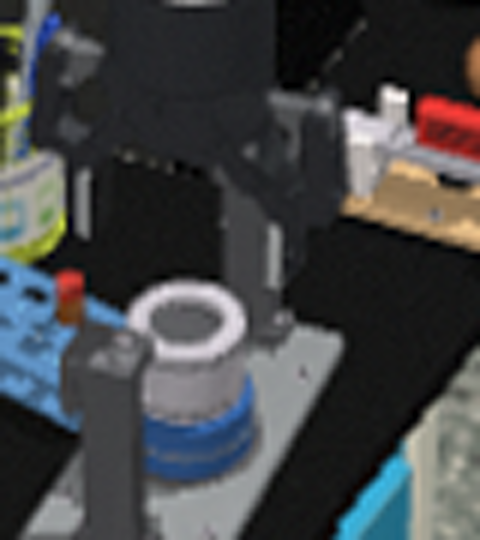

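The jar's mouth (crop 187,325) is where expected, between the open fingers.

```bash
python3 -m inch '[{"slide":[0,0,-0.015],"yaw":0},{"slide":[0,0,-0.03],"yaw":0},{"slide":[0,0,-0.045],"yaw":0},{"slide":[0,0,-0.055],"yaw":0},{"slide":[0,0,-0.064],"yaw":0},{"slide":[0,0,-0.064],"yaw":0},{"slide":[0,0,-0.064],"yaw":0}]' 0
python3 -m inch '[{"slide":[0,0,0],"yaw":0},{"slide":[0,0,0],"yaw":0},{"slide":[0,0,0],"yaw":0},{"slide":[0,0,0],"yaw":0},{"slide":[0,0,0],"yaw":0},{"slide":[0,0,0],"yaw":0},{"slide":[0,0,0],"yaw":0}]' 255 60
```

```text
clock: 24.63
position: [0.4612, 0.1671, 0.0604]
ee_rot: [0.653, 0.757, 0.014, 0.008]
ft_force: [-0.6, 0.5, 0.4]
grip_width: 0.999
grasp_force: 0.0
clock: 25.22
position: [0.4615, 0.167, 0.061]
ee_rot: [0.653, 0.757, 0.014, 0.008]
ft_force: [-3.3, -1.7, 10.0]
grip_width: 0.633
grasp_force: 61.8
```

```bash
python3 -m inch '[{"slide":[0,0,0.003],"yaw":0},{"slide":[0,0,0.008],"yaw":0},{"slide":[0,0,0.015],"yaw":0},{"slide":[0,0,0.03],"yaw":0},{"slide":[0,0,0.045],"yaw":0},{"slide":[0,0,0.06],"yaw":0},{"slide":[0,0,0.075],"yaw":0},{"slide":[0,0,0.09],"yaw":0},{"slide":[0,0,0.105],"yaw":0},{"slide":[0,0,0.12],"yaw":0},{"slide":[0,0,0.13],"yaw":0},{"slide":[0,0,0.14],"yaw":0},{"slide":[0,0,0.145],"yaw":0},{"slide":[0,0,0.145],"yaw":0}]'
python3 -m inch '[{"slide":[0,0,0],"yaw":-0.03},{"slide":[0,0,0],"yaw":-0.08},{"slide":[0,0,0],"yaw":-0.14},{"slide":[0,0,0],"yaw":-0.2},{"slide":[0,0,0],"yaw":-0.26},{"slide":[0,0,0],"yaw":-0.32},{"slide":[0,0,0],"yaw":-0.38},{"slide":[0,0,0],"yaw":-0.44},{"slide":[0,0,0],"yaw":-0.5},{"slide":[0,0,0],"yaw":-0.56},{"slide":[0,0,0],"yaw":-0.62},{"slide":[0,0,0],"yaw":-0.68},{"slide":[0,0,0],"yaw":-0.73},{"slide":[0,0,0],"yaw":-0.77},{"slide":[0,0,0],"yaw":-0.8},{"slide":[0,0,0],"yaw":-0.8}]'
python3 -c "
from h import *
o=get_obs();print(o['joint_pos'].round(3))"
```

```text
clock: 26.38
position: [0.4614, 0.1669, 0.2058]
ee_rot: [0.653, 0.757, 0.014, 0.008]
ft_force: [-0.5, -0.5, -4.6]
grip_width: 0.631
grasp_force: 64.2
clock: 27.72
position: [0.4606, 0.1667, 0.2042]
ee_rot: [0.897, 0.442, 0.009, 0.012]
ft_force: [-1.0, 0.8, -4.3]
grip_width: 0.628
grasp_force: 64.1
[ 0.549  0.159 -1.07   1.834  0.176  1.219 -1.228]
```

```bash
python3 -m inch '[{"slide":[0,-0.004,0],"yaw":-0.02},{"slide":[-0.003,-0.012,0],"yaw":-0.05},{"slide":[-0.006,-0.024,0],"yaw":-0.09},{"slide":[-0.01,-0.038,0],"yaw":-0.13},{"slide":[-0.014,-0.053,0],"yaw":-0.17},{"slide":[-0.018,-0.068,0],"yaw":-0.21},{"slide":[-0.022,-0.083,0],"yaw":-0.25},{"slide":[-0.026,-0.098,0],"yaw":-0.29},{"slide":[-0.03,-0.113,0],"yaw":-0.33},{"slide":[-0.034,-0.128,0],"yaw":-0.37},{"slide":[-0.037,-0.143,0],"yaw":-0.41},{"slide":[-0.04,-0.158,0],"yaw":-0.45},{"slide":[-0.04,-0.173,0],"yaw":-0.49},{"slide":[-0.04,-0.188,0],"yaw":-0.53},{"slide":[-0.04,-0.203,0],"yaw":-0.57},{"slide":[-0.04,-0.218,0],"yaw":-0.61},{"slide":[-0.04,-0.23,0],"yaw":-0.64},{"slide":[-0.04,-0.24,0],"yaw":-0.66},{"slide":[-0.04,-0.245,0],"yaw":-0.66},{"slide":[-0.04,-0.245,0],"yaw":-0.66}]'
python3 -c "
from h import *
o=get_obs();print(o['joint_pos'].round(3))"
```

```text
clock: 29.38
position: [0.421, -0.0792, 0.2048]
ee_rot: [0.992, 0.128, 0.005, 0.015]
ft_force: [0.2, -0.1, -4.3]
grip_width: 0.633
grasp_force: 64.1
[ 0.896 -0.071 -0.791  1.976 -0.026  1.2   -1.198]
```

```bash
python3 -m inch '[{"slide":[0,-0.005,0],"yaw":0},{"slide":[0,-0.015,0],"yaw":0},{"slide":[0,-0.03,0],"yaw":0},{"slide":[0,-0.045,0],"yaw":0},{"slide":[0,-0.06,0],"yaw":0},{"slide":[0,-0.075,0],"yaw":0},{"slide":[0,-0.09,0],"yaw":0},{"slide":[0,-0.105,0],"yaw":0},{"slide":[0,-0.12,0],"yaw":0},{"slide":[0.003,-0.135,0],"yaw":0},{"slide":[0.006,-0.15,0],"yaw":0},{"slide":[0.01,-0.165,0],"yaw":0},{"slide":[0.014,-0.18,0],"yaw":0},{"slide":[0.018,-0.195,0],"yaw":0},{"slide":[0.022,-0.21,0],"yaw":0},{"slide":[0.025,-0.225,0],"yaw":0},{"slide":[0.027,-0.24,0],"yaw":0},{"slide":[0.028,-0.255,0],"yaw":0},{"slide":[0.028,-0.263,0],"yaw":0},{"slide":[0.028,-0.263,0],"yaw":0}]'
python3 - <<'E'
from h import *
o=get_obs();print(o['joint_pos'].round(3),o["position"])
c={k:v for k,v in camera("top").items()};c["frame"]=cv2.imread("pics/top0.png")[:,:,::-1].copy()
for lo in (130,160,190,215):
    m=mask(c,(0,0,lo),(180,60,255),(362,194,412,244));k=big(cv2.morphologyEx(m,cv2.MORPH_CLOSE,np.ones((5,5))))
    r=cv2.minAreaRect(k);print(lo,np.round(r[0],2),np.round(r[1],2),onz(c,*r[0],.026).round(4))
h=cv2.cvtColor(c["frame"],cv2.COLOR_RGB2GRAY)[203:234:2,371:402:2];print(h)
E
```

```text
clock: 31.05
position: [0.4484, -0.3435, 0.2045]
ee_rot: [0.992, 0.127, 0.005, 0.015]
ft_force: [-0.6, 0.3, -4.6]
grip_width: 0.63
grasp_force: 64.2
[ 1.058  0.255 -0.574  1.675  0.165  1.23  -0.869] [ 0.44836101 -0.34352701  0.20451491]
130 [390.12 221.15] [45.54 41.56] [ 0.4399 -0.3537  0.026 ]
160 [386.03 218.17] [35.63 35.71] [ 0.4485 -0.3427  0.026 ]
190 [386.13 218.21] [34.93 33.23] [ 0.4484 -0.343   0.026 ]
215 [386.08 218.01] [33.88 28.73] [ 0.449  -0.3429  0.026 ]
[[216 207 220 195 218 182 209 169 201 158 195 151 187 145 181 140]
 [235 243 243 242 242 238 239 235 236 225 229 207 222 190 210 172]
 [236 243 243 244 244 245 245 244 244 244 244 243 242 240 239 235]
 [237 243 243 243 244 244 242 235 225 233 242 244 244 244 244 243]
 [238 243 244 244 243 242 243 240 228 183 207 240 244 244 244 244]
 [240 244 244 244 242 244 245 245 243 216 165 206 242 245 244 244]
 [242 244 244 244 244 245 244 245 244 234 180 162 231 244 244 243]
 [242 244 244 243 244 245 245 245 245 239 189 154 220 244 245 243]
 [243 244 244 242 244 245 245 245 245 241 204 156 215 243 244 243]
 [243 244 244 243 243 245 245 245 245 234 182 160 228 244 244 243]
 [243 244 244 245 242 243 244 243 239 198 161 191 240 245 245 244]
 [243 243 244 244 243 240 239 223 200 177 194 235 245 245 245 243]
 [243 244 244 245 244 244 240 231 228 232 241 245 245 245 245 241]
 [236 241 242 244 244 245 245 245 245 245 246 246 245 245 245 240]
 [180 214 193 222 208 230 224 236 234 239 241 243 244 245 245 239]
 [159 203 158 203 157 198 158 203 166 209 180 212 196 220 212 220]]
```

```bash
python3 -m inch '[{"slide":[0,0,-0.005],"yaw":0},{"slide":[0,0,-0.015],"yaw":0},{"slide":[0,0,-0.03],"yaw":0},{"slide":[0,0,-0.045],"yaw":0},{"slide":[0,0,-0.06],"yaw":0},{"slide":[0,0,-0.075],"yaw":0},{"slide":[0,0,-0.09],"yaw":0},{"slide":[0,0,-0.105],"yaw":0},{"slide":[0,0,-0.12],"yaw":0},{"slide":[0,0,-0.13],"yaw":0},{"slide":[0,0,-0.138],"yaw":0},{"slide":[0,0,-0.144],"yaw":0},{"slide":[0,0,-0.149],"yaw":0},{"slide":[0,0,-0.153],"yaw":0},{"slide":[0,0,-0.156],"yaw":0},{"slide":[0,0,-0.157],"yaw":0},{"slide":[0,0,-0.158],"yaw":0},{"slide":[0,0,-0.158],"yaw":0}]'
python3 -c "
from h import *
o=get_obs();print(o['joint_pos'].round(3))"
```

```text
clock: 32.6
position: [0.4491, -0.3413, 0.0471]
ee_rot: [0.992, 0.128, 0.005, 0.015]
ft_force: [0.1, -0.2, -4.3]
grip_width: 0.627
grasp_force: 64.1
[ 1.008  0.429 -0.533  1.825  0.288  0.934 -0.966]
```

```bash
python3 -m inch '[{"slide":[0,0,-0.001],"yaw":0},{"slide":[0,0,-0.002],"yaw":0},{"slide":[0,0,-0.002],"yaw":0},{"slide":[0,0,-0.002],"yaw":0}]'
```

```text
clock: 32.93
position: [0.4492, -0.3413, 0.0452]
ee_rot: [0.992, 0.128, 0.005, 0.015]
ft_force: [0.6, 0.5, -3.3]
grip_width: 0.633
grasp_force: 64.4
```

```bash
python3 -m inch '[{"slide":[0,0,-0.0005],"yaw":0},{"slide":[0,0,-0.001],"yaw":0},{"slide":[0,0,-0.001],"yaw":0},{"slide":[0,0,-0.001],"yaw":0}]'
python3 -m inch '[{"slide":[0,0,0],"yaw":0},{"slide":[0,0,0],"yaw":0},{"slide":[0,0,0],"yaw":0},{"slide":[0,0,0],"yaw":0},{"slide":[0,0,0],"yaw":0},{"slide":[0,0,0],"yaw":0},{"slide":[0,0,0.01],"yaw":0},{"slide":[0,0,0.02],"yaw":0},{"slide":[0,0,0.04],"yaw":0},{"slide":[0,0,0.06],"yaw":0},{"slide":[0,0,0.09],"yaw":0},{"slide":[0,0,0.12],"yaw":0},{"slide":[0,0,0.15],"yaw":0},{"slide":[0,0,0.17],"yaw":0},{"slide":[0,0,0.17],"yaw":0}]' 40
python3 - <<'E'
from h import *
s=camera("side")
o=get_obs();print(o['joint_pos'].round(3))
crop(s,285,130,345,190,8,"s9.png")
E
```

```text
clock: 33.27
position: [0.4492, -0.3413, 0.0451]
ee_rot: [0.992, 0.128, 0.005, 0.015]
ft_force: [-4.5, 2.1, 9.5]
grip_width: 0.629
grasp_force: 66.3
clock: 34.52
position: [0.4511, -0.3421, 0.2202]
ee_rot: [0.991, 0.129, 0.008, 0.018]
ft_force: [0.5, -0.2, 0.1]
grip_width: 0.842
grasp_force: 0.0
[ 1.06   0.243 -0.58   1.661  0.16   1.249 -0.866]
```

View pics/s9.png

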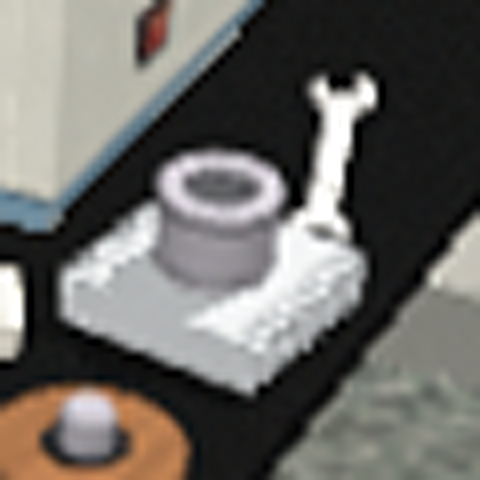

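The jar stands upright on the block (crop 220,215), its mouth level at (222,185). Now back for the adapter by the reverse path.

```bash
python3 -m inch '[{"slide":[-0.01,0.02,0],"yaw":0},{"slide":[-0.02,0.05,0],"yaw":0},{"slide":[-0.028,0.08,0],"yaw":0},{"slide":[-0.028,0.11,0],"yaw":0},{"slide":[-0.028,0.14,0],"yaw":0},{"slide":[-0.028,0.17,0],"yaw":0},{"slide":[-0.028,0.2,0],"yaw":0},{"slide":[-0.028,0.23,0],"yaw":0},{"slide":[-0.028,0.263,0],"yaw":0},{"slide":[-0.025,0.29,0],"yaw":0.07},{"slide":[-0.02,0.32,0],"yaw":0.15},{"slide":[-0.015,0.35,0],"yaw":0.23},{"slide":[-0.01,0.38,0],"yaw":0.31},{"slide":[-0.005,0.41,0],"yaw":0.39},{"slide":[0,0.44,0],"yaw":0.47},{"slide":[0.005,0.47,0],"yaw":0.55},{"slide":[0.01,0.5,0],"yaw":0.63},{"slide":[0.01,0.508,0],"yaw":0.7},{"slide":[0.01,0.508,0],"yaw":0.8},{"slide":[0.01,0.508,0],"yaw":0.9}]' 0
python3 -m inch '[{"slide":[0,0,0],"yaw":0.1},{"slide":[0,0,0],"yaw":0.2},{"slide":[0,0,0],"yaw":0.3},{"slide":[0,0,0],"yaw":0.4},{"slide":[0,0,0],"yaw":0.5},{"slide":[0,0,0],"yaw":0.564},{"slide":[0,0,0],"yaw":0.564},{"slide":[0,0,0],"yaw":0.564}]' 0
python3 - <<'E'
from h import *
o=get_obs();print(o['joint_pos'].round(3),o["position"])
s=camera("side")
m=mask(s,(100,110,30),(130,255,255),(221,215,260,265));c=big(m);x,y,w,h=cv2.boundingRect(c);print(x,y,w,h)
m2=np.array([proj(s,(.4605+.032*np.cos(a),.167+.032*np.sin(a),z)) for a in np.arange(0,6.3,.1) for z in(.012,.042)]);print(m2.min(0),m2.max(0))
E
```

```text
clock: 36.23
position: [0.4583, 0.168, 0.2135]
ee_rot: [0.835, 0.55, 0.011, 0.011]
ft_force: [0.4, -0.1, -0.3]
grip_width: 0.999
grasp_force: 0.0
clock: 36.9
position: [0.4587, 0.1667, 0.2137]
ee_rot: [0.653, 0.758, 0.013, 0.007]
ft_force: [-0.2, 0.2, 0.2]
grip_width: 1.001
grasp_force: 0.0
[ 0.687  0.163 -1.2    1.83   0.166  1.226 -0.412] [0.45873057 0.16668184 0.2136754 ]
229 233 18 22
[224.54624664 231.27089272] [246.84281882 253.99350812]
```

```bash
python3 -m inch '[{"slide":[0.002,0,-0.03],"yaw":0},{"slide":[0.002,0,-0.06],"yaw":0},{"slide":[0.002,0,-0.09],"yaw":0},{"slide":[0.002,0,-0.12],"yaw":0},{"slide":[0.002,0,-0.14],"yaw":0},{"slide":[0.002,0,-0.155],"yaw":0},{"slide":[0.002,0,-0.165],"yaw":0},{"slide":[0.002,0,-0.175],"yaw":0},{"slide":[0.002,0,-0.182],"yaw":0},{"slide":[0.002,0,-0.188],"yaw":0},{"slide":[0.002,0,-0.188],"yaw":0},{"slide":[0.002,0,-0.188],"yaw":0}]' 0
python3 -c "
from h import *
o=get_obs();print(o['joint_pos'].round(3))"
```

```text
clock: 37.95
position: [0.4612, 0.1669, 0.0262]
ee_rot: [0.652, 0.758, 0.014, 0.008]
ft_force: [-0.5, 0.2, 1.0]
grip_width: 1.001
grasp_force: 0.0
[ 0.439  0.463 -1.003  2.009  0.507  0.903 -0.68 ]
```

```bash
python3 -m inch '[{"slide":[0,0,0],"yaw":0},{"slide":[0,0,0],"yaw":0},{"slide":[0,0,0],"yaw":0},{"slide":[0,0,0],"yaw":0},{"slide":[0,0,0],"yaw":0},{"slide":[0,0,0],"yaw":0},{"slide":[0,0,0],"yaw":0}]' 255 50
python3 -m inch '[{"slide":[0,0,0.004],"yaw":0},{"slide":[0,0,0.01],"yaw":0},{"slide":[0,0,0.025],"yaw":0},{"slide":[0,0,0.05],"yaw":0},{"slide":[0,0,0.075],"yaw":0},{"slide":[0,0,0.1],"yaw":0},{"slide":[0,0,0.125],"yaw":0},{"slide":[0,0,0.15],"yaw":0},{"slide":[0,0,0.18],"yaw":0},{"slide":[0,0,0.18],"yaw":0},{"slide":[0,0,0.18],"yaw":0}]'
python3 - <<'E'
from h import *
o=get_obs();print(o['joint_pos'].round(3),o["position"])
s=camera("side")
m=mask(s,(100,110,30),(130,255,255),(210,150,262,265));c=big(m);x,y,w,h=cv2.boundingRect(c);print(x,y,w,h)
P=o["position"]
m2=np.array([proj(s,(P[0]+.032*np.cos(a),P[1]+.032*np.sin(a),P[2]+dz)) for a in np.arange(0,6.3,.1) for dz in(-.014,.016)]);print(m2.min(0),m2.max(0))
E
```

```text
clock: 38.53
position: [0.4616, 0.1669, 0.0269]
ee_rot: [0.652, 0.758, 0.014, 0.008]
ft_force: [-0.8, -0.2, 7.8]
grip_width: 0.734
grasp_force: 53.3
clock: 39.45
position: [0.4617, 0.167, 0.2074]
ee_rot: [0.652, 0.758, 0.014, 0.009]
ft_force: [-0.4, 0.9, -1.9]
grip_width: 0.728
grasp_force: 55.6
[ 0.685  0.183 -1.207  1.834  0.19   1.214 -0.427] [0.46172858 0.16702784 0.2074488 ]
222 181 23 24
[222.4224657  180.24494748] [246.60048336 203.50693411]
```

```bash
python3 -m inch '[{"slide":[0,0,0],"yaw":-0.05},{"slide":[0,0,0],"yaw":-0.13},{"slide":[0,0,0],"yaw":-0.21},{"slide":[0,0,0],"yaw":-0.29},{"slide":[0,0,0],"yaw":-0.37},{"slide":[0,0,0],"yaw":-0.45},{"slide":[0,0,0],"yaw":-0.53},{"slide":[0,0,0],"yaw":-0.61},{"slide":[0,0,0],"yaw":-0.69},{"slide":[0,0,0],"yaw":-0.77},{"slide":[0,0,0],"yaw":-0.8},{"slide":[0,0,0],"yaw":-0.8}]'
python3 -m inch '[{"slide":[0,-0.005,0],"yaw":-0.04},{"slide":[-0.005,-0.02,0],"yaw":-0.08},{"slide":[-0.01,-0.04,0],"yaw":-0.12},{"slide":[-0.015,-0.06,0],"yaw":-0.16},{"slide":[-0.02,-0.08,0],"yaw":-0.2},{"slide":[-0.025,-0.1,0],"yaw":-0.24},{"slide":[-0.03,-0.12,0],"yaw":-0.3},{"slide":[-0.035,-0.14,0],"yaw":-0.36},{"slide":[-0.04,-0.16,0],"yaw":-0.42},{"slide":[-0.04,-0.18,0],"yaw":-0.48},{"slide":[-0.04,-0.2,0],"yaw":-0.54},{"slide":[-0.04,-0.22,0],"yaw":-0.6},{"slide":[-0.04,-0.25,0],"yaw":-0.66},{"slide":[-0.04,-0.28,0],"yaw":-0.66},{"slide":[-0.035,-0.31,0],"yaw":-0.66},{"slide":[-0.025,-0.34,0],"yaw":-0.66},{"slide":[-0.0145,-0.36,0],"yaw":-0.66},{"slide":[-0.0145,-0.3725,0],"yaw":-0.66},{"slide":[-0.0145,-0.3725,0],"yaw":-0.66},{"slide":[-0.0145,-0.3725,0],"yaw":-0.66}]'
python3 - <<'E'
from h import *
o=get_obs();print(o['joint_pos'].round(3),o["position"])
s=camera("side");P=o["position"]
m=mask(s,(100,110,30),(130,255,255),(260,100,330,220));c=big(m);print(cv2.boundingRect(c))
q=lambda x,y,z0,z1,r:np.array([proj(s,(x+r*np.cos(a),y+r*np.sin(a),z)) for a in np.arange(0,6.3,.05) for z in(z0,z1)])
m2=q(P[0],P[1],P[2]-.014,P[2]+.016,.032);print(m2.min(0),m2.max(0))
# stand and post in side view vs expected
m=mask(s,(3,90,60),(20,255,255),(270,165,315,205));c=big(m);print("wood",cv2.boundingRect(c));m2=q(.447,-.2057,0,.01,.044);print(m2.min(0),m2.max(0))
m=mask(s,(0,0,110),(180,60,255),(285,172,306,192));c=big(m);print("post",cv2.boundingRect(c));m2=q(.447,-.2057,.01,.03,.012);print(m2.min(0),m2.max(0))
E
```

```text
clock: 40.5
position: [0.4602, 0.1667, 0.2047]
ee_rot: [0.896, 0.444, 0.009, 0.012]
ft_force: [0.0, 0.0, -1.3]
grip_width: 0.731
grasp_force: 55.6
clock: 42.17
position: [0.4462, -0.2059, 0.2053]
ee_rot: [0.991, 0.13, 0.005, 0.014]
ft_force: [0.1, 1.5, -1.2]
grip_width: 0.733
grasp_force: 55.6
[ 1.006  0.099 -0.71   1.842  0.092  1.206 -1.043] [ 0.44624239 -0.20589467  0.20529103]
(300, 127, 9, 18)
[289.07505147 125.48271993] [309.71030287 143.54651891]
wood (283, 178, 26, 17)
[282.38032106 177.06874337] [308.07646831 194.21279686]
post (292, 179, 8, 8)
[291.7927784  177.54192581] [299.15121047 186.31530707]
```

```bash
python3 -m inch '[{"slide":[0.001,0,-0.03],"yaw":0},{"slide":[0.001,0,-0.06],"yaw":0},{"slide":[0.001,0,-0.09],"yaw":0},{"slide":[0.001,0,-0.12],"yaw":0},{"slide":[0.001,0,-0.14],"yaw":0},{"slide":[0.001,0,-0.15],"yaw":0},{"slide":[0.001,0,-0.157],"yaw":0},{"slide":[0.001,0,-0.164],"yaw":0},{"slide":[0.001,0,-0.17],"yaw":0},{"slide":[0.001,0,-0.175],"yaw":0},{"slide":[0.001,0,-0.178],"yaw":0},{"slide":[0.001,0,-0.178],"yaw":0}]'
```

```text
clock: 43.22
position: [0.4475, -0.2057, 0.0278]
ee_rot: [0.991, 0.13, 0.005, 0.015]
ft_force: [0.4, -0.4, -1.6]
grip_width: 0.731
grasp_force: 55.5
```

```bash
python3 -m inch '[{"slide":[0,0,-0.001],"yaw":0},{"slide":[0,0,-0.002],"yaw":0},{"slide":[0,0,-0.002],"yaw":0},{"slide":[0,0,-0.002],"yaw":0}]'
```

```text
clock: 43.55
position: [0.4476, -0.2058, 0.0261]
ee_rot: [0.991, 0.13, 0.005, 0.015]
ft_force: [0.3, -0.9, -1.0]
grip_width: 0.734
grasp_force: 55.5
```

Down a last 1 mm, release, and rise clear.

```bash
python3 -m inch '[{"slide":[0,0,-0.0005],"yaw":0},{"slide":[0,0,-0.001],"yaw":0},{"slide":[0,0,-0.001],"yaw":0}]'
python3 -m inch '[{"slide":[0,0,0],"yaw":0},{"slide":[0,0,0],"yaw":0},{"slide":[0,0,0],"yaw":0},{"slide":[0,0,0],"yaw":0},{"slide":[0,0,0],"yaw":0},{"slide":[0,0,0],"yaw":0},{"slide":[0,0,0.01],"yaw":0},{"slide":[0,0,0.02],"yaw":0},{"slide":[0,0,0.04],"yaw":0},{"slide":[0,0,0.07],"yaw":0},{"slide":[0,0,0.1],"yaw":0},{"slide":[0,0,0.14],"yaw":0},{"slide":[0,0,0.18],"yaw":0},{"slide":[-0.01,0.02,0.2],"yaw":0},{"slide":[-0.02,0.06,0.2],"yaw":0},{"slide":[-0.02,0.1,0.2],"yaw":0},{"slide":[-0.02,0.12,0.2],"yaw":0},{"slide":[-0.02,0.12,0.2],"yaw":0},{"slide":[-0.02,0.12,0.2],"yaw":0}]' 0
python3 - <<'E'
from h import *
s=camera("side");t=camera("top");cv2.imwrite("pics/end.png",s["frame"][:,:,::-1])
q=lambda x,y,z0,z1,r:np.array([proj(s,(x+r*np.cos(a),y+r*np.sin(a),z)) for a in np.arange(0,6.3,.05) for z in(z0,z1)])
c=big(mask(s,(100,110,30),(130,255,255),(275,160,320,210)));print("ring",cv2.boundingRect(c));m=q(.447,-.2057,.01,.04,.032);print(m.min(0),m.max(0))
c=big(mask(s,(3,80,25),(20,255,220),(155,220,195,278)));print("bottle",cv2.boundingRect(c))
c=big(mask(s,(10,90,100),(35,255,255),(160,250,225,320)));print("lid",cv2.boundingRect(c))
c=big(mask(s,(0,150,90),(8,255,255),(260,180,310,215)));print("handle",cv2.boundingRect(c))
E
```

```text
clock: 43.8
position: [0.4476, -0.2057, 0.025]
ee_rot: [0.991, 0.131, 0.005, 0.015]
ft_force: [1.0, -0.4, -0.9]
grip_width: 0.73
grasp_force: 55.6
clock: 45.38
position: [0.4277, -0.0846, 0.2261]
ee_rot: [0.991, 0.132, 0.006, 0.016]
ft_force: [0.4, -1.6, 0.3]
grip_width: 1.001
grasp_force: 0.0
ring (286, 172, 19, 18)
[285.99156035 171.89430343] [305.22835458 189.7429975 ]
bottle (160, 226, 29, 48)
lid (185, 283, 18, 17)
handle (274, 191, 16, 11)
```

```bash
python3 -c "
from workcell import *
print(hand_in())"
```

```text
the job is handed in; nothing more can be done
None
```

The job is handed in at about 45 s: the bar lies in its forks, the lid plug down in the dish, the jar upright in the cooling block and the ring over its post, with the bottle untouched (placings checked on camera images; the hand-in gave no verdict).

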